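Find the tilt at which the soap slips on a hinged bamboo drain tray

ROBOT

A 7-joint arm with a two-finger parallel gripper is mounted at the origin on the work surface. World frame = base frame: x ahead of the robot, y to its left, z up, the work surface at z = 0. Lengths are in m, angles in rad, forces in N, time in s.
With the tool pointing down it reaches from about 0.425 to 0.95 m from the base axis. Payload 16.7 kg.
Tool frame: the origin (TCP) lies between the finger pads; the fingertips stand 19 mm ahead of it and the grasp point (between the pads) is the TCP (robot.tip_extent is the distance from the TCP to the fingertips, in m); x points along the fingers, y is the direction in which the jaws open and shut, and the axes are right-handed (so a half turn about x gives the same grasp; the last joint's range is limited). The gripper opens to 94 mm and grips with 3 to 60 N. Pads are 16 mm wide; open, the fingers measure 119 mm over their backs; the gripper's body (75 mm by 177 mm) begins 78 mm behind the grasp point.
Start: joints at [1.004, 0.426, 0.074, 1.606, -0.034, 1.111, -0.067], TCP at [0.274, -0.617, 0.224] pointing down, gripper open.
Joint ranges: [-2.85, 2.85], [-0.5, 2.14], [-1.23, 1.37], [0.21, 2.46], [-1.02, 4.16], [0.16, 2.05], [-2.73, 2.73]. Speed limits (rad/s): [1.89, 1.89, 2.39, 2.39, 3.01, 3.01, 3.01].

INTERFACE

Orientations are given as a 3x3 rotation matrix whose columns are the frame's x, y, z axes.
In Python, from rig import robot gives the robot as it stands.
- The arm moves only by the shell command python3 -m crank 'ROWS'. ROWS is JSON, a list of rows, each a list of 7 numbers: the shift along the tool's x, y, z in mm, then the turn, a rotation vector about the tool's x, y, z in degrees, then the closure in counts, from 0 (fully open) to 255 (shut). In form: [[dx, dy, dz, rx, ry, rz, jaw], ...]. A call has 1 to 20 rows; each row shifts and turns the commanded pose from where the row before left it, along the tool's axes as they then stand; what a row does not reach is not made up. A row lasts 1/10 s, in which the tool goes at most 50 mm and 8.59 degrees, less where a joint would pass 70% of its speed; a pose out of reach is approached as far as the arm can. A call with a gripper value outside its range is refused whole. The fingers move at their own pace and stop on an object; the grip force is fixed at half the most. Time passes only in rows, so rows that do not move let the fingers close. It gives the time, the measured TCP pose, the force and the opening at its end, in the units of the state.
- robot.sense(): the state, without advancing time (a new reading comes with each control period).
- robot.camera(name): name is "scene" or "top"; returns a dict with "color" (400x640x3 uint8, blue, green, red), "range_z" (400x640 float32, m along the optical axis (not along the pixel's ray), 0 where there is no reading), "mtx" (3x3 intrinsics, pixels), "rvec" (rotation vector, rad) and "tvec" (3), from world to camera coordinates, as OpenCV has them. Camera axes: x right, y down, z forward; pixel columns grow to the right and rows downward; lengths in m; the calibration is good to about 2 mm. A picture is of the moment at which its call begins.
- robot.finish_job(): hands the job in, once; it reports no verdict.
The state is a dict: "clock": time; "joint_positions": joint angles; "joint_vel": joint speeds; "effort": joint torques, N m; "ee_pos": TCP position; "tcp_rot": TCP orientation; "ft_force": force on the tool from outside, world axes, zero at the start; "torque": the same for the moment, N m; "finger_gap": finger opening in m.
Only numpy, scipy, OpenCV 4.12 (cv2) and the standard library are available. Lean on these libraries where they do the work, as an engineer would, in place of code of your own. Each camera call takes 0.05 s, during which the arm holds its last target.

TASK

Lift the hinged bamboo drain tray by its barrel handle just until the bar of soap slips by itself down to the lip, and leave the tray standing at that tilt; the silicone brush beside the soap must stay where it lies on the tray, and neither may be touched by the robot. Then note the height: push the metal marker pin down until its flat top is level with the tray's raised edge.

Things in the scene. Friction and masses are not known exactly. Their poses are not given: they have to be found in the camera images.
- tray: Bamboo tray, board 170 (x) x 160 (y) x 8 mm, hinged along its far side on a fixed stand. Origin: middle of the hinge line, on the board's top face, 30 mm above the ledge. Own +y: hinge axis; own -x: from hinge to the free edge nearer the robot; z: normal to the board. Level at the start; a positive turn about +y lifts the free edge, up to 0.9 rad. A lip 14 mm high, 8 mm thick runs along the hinge.
- tray_edge (a point): Middle of the tray's free edge, on the board's top face, 170 mm from the hinge line; axes as the tray's. The hinge is stiff: it takes about 7 N at the handle to raise the tray, which stays wherever it is left.
- tray_handle (a point): Centre of the barrel handle: a wooden cylinder 22 mm thick, 40 mm long, parallel to the hinge, on a 12 x 14 mm stem at the end of a 28 mm wide tongue out from the middle of the free edge; 210 mm from the hinge along the board, 35 mm above its plane. Grip it across its length or thickness; it turns between the fingers as the tray tilts. Axes as the tray's.
- soap_center (a point): Centre of the cream bar of soap, a plain rounded block 58 x 38 x 20 mm lying flat on the left or right half of the tray near its free edge, long side up and down the board. It slips at a tilt between 14 and 19 degrees; once home against the lip its centre is about 37 mm from the hinge line.
- brush_center (a point): Centre of the small grey silicone brush, 50 x 36 x 22 mm, short bristles upward, lying flat on the other half of the tray beside the soap. It grips better and slips only above 30 degrees.
- marker_top (a point): Centre of the flat top face of the marker: a round metal button 44 mm wide, 10 mm thick, on a 12 mm upright pin that slides straight down in a fixed sleeve, left (+y) of the tray's free edge. It starts 140 to 160 mm above the ledge, can go down to 55 mm, takes about 5 N to push and stays where it is left. Its z is up.
Not all that is in view belongs to the job. What is meant by the part that bears soap_center is not turquoise, and is the larger of those in its own colour.

How it is judged:
On the way, in this order (a step that is already met when the one before it is completed fails the run):
1. the soap has slipped down to the lip of the tilted tray while the brush has stayed (x of soap_center in the frame of tray above -0.052 m and z of soap_center in the frame of tray between 0 and 0.022 m and x of brush_center in the frame of tray below -0.085 m and angle between tray's own z axis and vertical above 0.2 rad), for 0.2 s.
2. the marker's top is level with the tray's raised edge (z of tray_edge in the frame of marker_top between -0.012 and 0.012 m), for 0.2 s.
At the end, for the whole second after the job is handed in: The tray stands still, tilted by more than 0.2 rad; the soap lies on it with its centre less than 52 mm from the hinge line; the brush lies on it with its centre still more than 85 mm from the hinge line; the marker's top is within 12 mm of the height of the tray's raised edge (all of step 1 and all of step 2 and z of brush_center in the frame of tray between 0 and 0.022 m and linear speed of tray below 0.02 m/s and angular speed of tray below 0.05 rad/s); the robot touches nothing.
It fails at once if the tray is tilted far past the slip, by more than 0.5 rad (29 degrees) (angle between tray's own z axis and vertical above 0.5 rad).
It fails at once if the robot touches the soap (contact force between any of the fingers, the arm and soap above 0.5 N).
It fails at once if the robot touches the brush (contact force between any of the fingers, the arm and brush above 0.5 N).
It fails at once if the brush slides down the tray (x of brush_center in the frame of tray above -0.085 m).
It also fails if it takes over 51 s, if anything falls off the work surface, if the arm or the gripper's body presses on something with over 40 N, if the wrist force passes 120 N, or if a joint passes its speed limit or range.

## Working session

There is one attempt and no reset: what is moved stays moved. The work goes in short steps, Python scripts to look and compute and a shell command to move; the robot and the scene stay as the last step left them, time stands still between calls to the robot, and variables do not carry over. Pictures are saved under pics/ and viewed, and the job is handed in when it is done.

```bash
ls; mkdir -p pics; python3 - <<'E'
from rig import robot
import cv2,numpy as np
s=robot.sense()
for k in ("clock","ee_pos","tcp_rot","ft_force","finger_gap"): print(k,np.round(s[k],3).tolist())
for n in ("scene","top"):
    c=robot.camera(n); cv2.imwrite(f"pics/{n}0.png",c["color"]); np.savez(f"{n}0.npz",**c)
    R=cv2.Rodrigues(c["rvec"])[0]; print(n,c["mtx"].round(1).tolist(),(-R.T@np.ravel(c["tvec"])).round(3), R[2].round(3))
E
```

```text
pics
clock 0.0
ee_pos [0.274, -0.617, 0.224]
tcp_rot [[-0.001, 0.406, -0.914], [0.001, -0.914, -0.406], [-1.0, -0.001, 0.0]]
ft_force [0.342, 0.216, 0.427]
finger_gap 0.094
scene [[470.3, 0.0, 318.2], [0.0, 470.3, 195.7], [0.0, 0.0, 1.0]] [0.938 0.543 0.667] [-0.416 -0.628 -0.658]
top [[486.3, 0.0, 324.5], [0.0, 486.3, 204.9], [0.0, 0.0, 1.0]] [0.425 0.028 0.975] [ 0.182 -0.019 -0.983]
```

View pics/scene0.png

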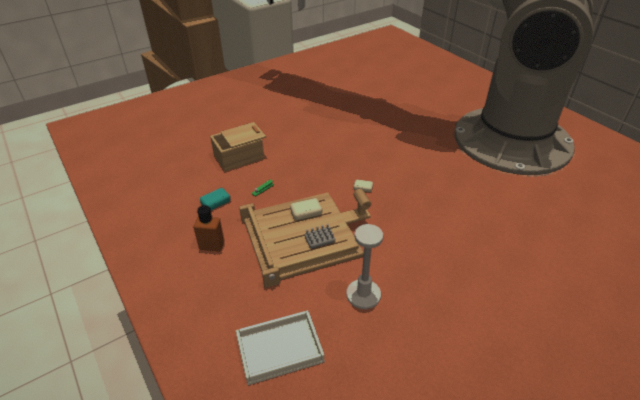

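View pics/top0.png

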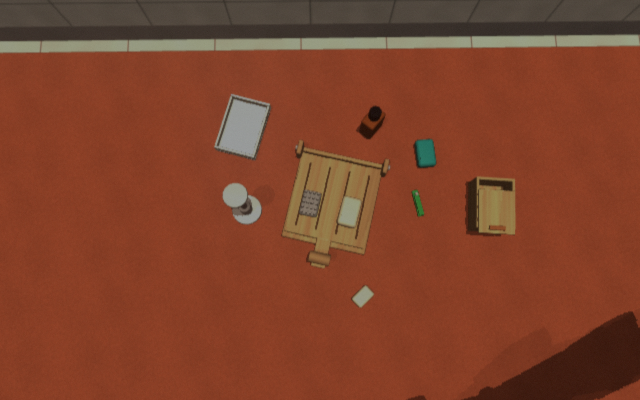

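Candidates for the soap: the cream block on the tray (scene 306,209; top 349,211), the small cream block on the floor (scene 363,185; top 363,297) and the turquoise block (scene 215,199; top 425,153). By the description it is the larger cream one, on the tray. Next come a close crop to check that, and the measurements.

```bash
cat > h.py <<'E'
import numpy as np,cv2
def load(n): return dict(np.load(n))
def world(c):
    "HxWx3 map of world points from range image"
    R=cv2.Rodrigues(c["rvec"])[0]; t=np.ravel(c["tvec"]); K=c["mtx"]
    h,w=c["range_z"].shape; u,v=np.meshgrid(np.arange(w),np.arange(h))
    z=c["range_z"]; P=np.stack([(u-K[0,2])/K[0,0]*z,(v-K[1,2])/K[1,1]*z,z],-1)
    return (P-t)@R
def plane(c,uv,z):
    R=cv2.Rodrigues(c["rvec"])[0]; t=np.ravel(c["tvec"]); K=c["mtx"]
    uv=np.atleast_2d(uv).astype(float); d=np.c_[(uv[:,0]-K[0,2])/K[0,0],(uv[:,1]-K[1,2])/K[1,1],np.ones(len(uv))]@R
    o=-R.T@t; return o+d*((z-o[2])/d[:,2])[:,None]
def proj(c,P):
    return cv2.projectPoints(np.atleast_2d(P).astype(float),c["rvec"],c["tvec"],c["mtx"],None)[0][:,0]
E
python3 - <<'E'
from h import *
for n,(x0,y0,x1,y1) in (("top",(200,80,460,320)),("scene",(180,150,420,330))):
    c=load(n+"0.npz"); im=c["color"][y0:y1,x0:x1]
    cv2.imwrite(f"pics/{n}crop.png",cv2.resize(im,None,fx=3 if n=="scene" else 2.5,fy=3 if n=="scene" else 2.5,interpolation=cv2.INTER_CUBIC)[:600,:800])
    W=world(c); 
    pts={"top":[(349,211),(363,297),(425,153),(312,203),(319,258),(236,195),(330,190),(247,212),(300,300),(318,258),(295,230),(355,245)],"scene":[(306,209),(363,185),(215,199),(362,200),(369,236),(320,238)]}[n]
    for p in pts: print(n,p,W[p[1],p[0]].round(4))
E
```

```text
top (349, 211) [ 0.5834 -0.0367  0.0501]
top (363, 297) [ 0.4195 -0.0612  0.0146]
top (425, 153) [ 0.7066 -0.1986  0.0177]
top (312, 203) [0.6009 0.0345 0.0483]
top (319, 258) [0.4921 0.0232 0.0774]
top (236, 195) [0.5972 0.1641 0.1544]
top (330, 190) [ 0.6304 -0.0017  0.0282]
top (247, 212) [0.5884 0.1625 0.0314]
top (300, 300) [0.4163 0.0616 0.0021]
top (318, 258) [0.4921 0.025  0.0777]
top (295, 230) [0.5512 0.0688 0.0302]
top (355, 245) [ 0.5195 -0.0479  0.0288]
scene (306, 209) [ 0.5892 -0.0263  0.0506]
scene (363, 185) [ 0.4232 -0.057   0.0116]
scene (215, 199) [ 0.7115 -0.1875  0.0198]
scene (362, 200) [0.5    0.0328 0.0724]
scene (369, 236) [0.6008 0.1723 0.1525]
scene (320, 238) [0.6054 0.0459 0.0418]
```

View pics/topcrop.png

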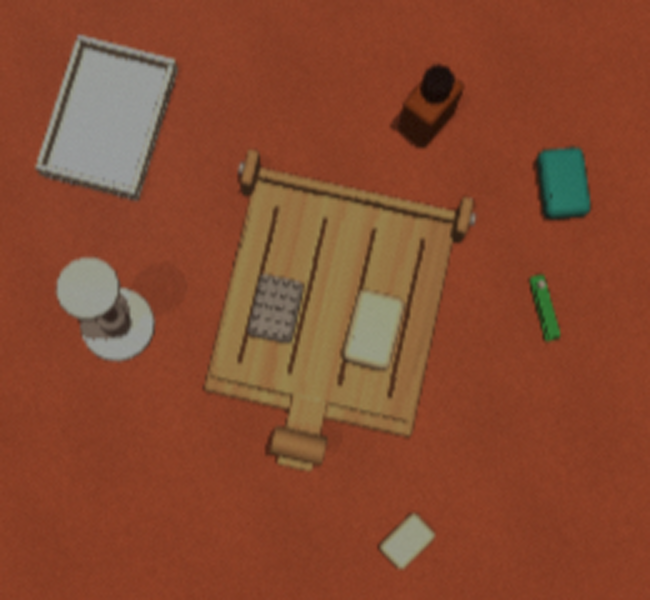

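View pics/scenecrop.png

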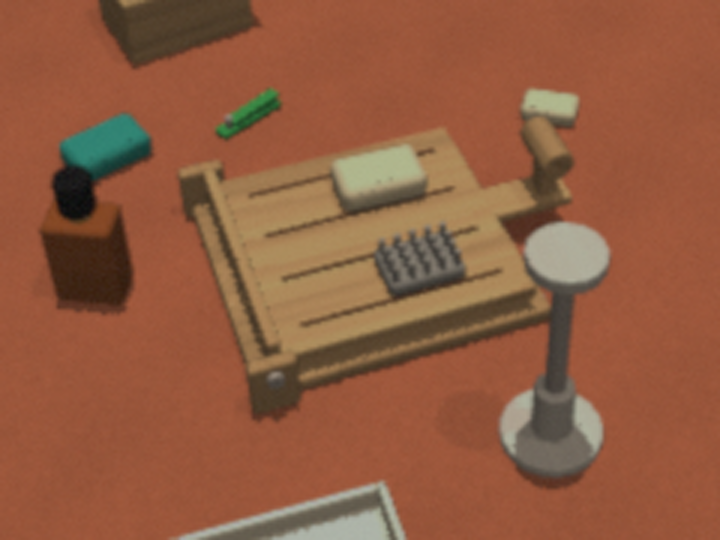

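```bash
python3 - <<'E'
from h import *
for n in ("top","scene"):
    c=load(n+"0.npz"); W=world(c); hsv=cv2.cvtColor(c["color"],cv2.COLOR_BGR2HSV)
    z=W[...,2]; x=W[...,0]; y=W[...,1]
    ok=(c["range_z"]>0)&(x<0.8)&(x>0.4)&(abs(y)<0.25)
    # board top: z 24..36, wood
    m=ok&(z>.022)&(z<.036)&(hsv[...,0]>9)&(hsv[...,0]<30)&(y<0.12)&(y>-.12)
    mm=cv2.morphologyEx(m.astype(np.uint8),cv2.MORPH_CLOSE,np.ones((7,7)))
    nl,lab,st,ce=cv2.connectedComponentsWithStats(mm); i=1+st[1:,4].argmax()
    P=W[(lab==i)&m]; r=cv2.minAreaRect((P[:,:2]*1000).astype(np.float32)); print(n,"board",r,cv2.boxPoints(r).round(1).tolist(),"z",np.median(P[:,2]))
    # handle
    hm=ok&(z>.05)&(z<.09)&(x<.53)&(y>-.05)&(y<.08)
    P=W[hm]; print("handle",len(P),cv2.minAreaRect((P[:,:2]*1000).astype(np.float32)),np.percentile(P[:,2],[50,95]), np.argwhere(hm).mean(0))
    # marker
    mk=ok&(z>.13)&(z<.17)&(y>.1)
    P=W[mk]; print("marker",len(P),P.mean(0).round(4),np.median(P[:,2]),cv2.minEnclosingCircle((P[:,:2]*1000).astype(np.float32)))
    # cream
    cm=ok&(z>.043)&(z<.058)&(y<0.02)&(y>-.1)&(x<.68)&(x>.53)
    P=W[cm]; print("soap",len(P),P.mean(0).round(4),cv2.minAreaRect((P[:,:2]*1000).astype(np.float32)))
    print("ledge z",np.median(z[ok&(y>.2)&(x<.55)]))
E
```

```text
top board ((607.0531616210938, -3.3723373413085938), (191.4761199951172, 203.281982421875), 75.32891845703125) [[484.5, -70.19999694824219], [681.0999755859375, -121.69999694824219], [729.5999755859375, 63.5], [533.0, 115.0]] z 0.030626916549604342
handle 254 ((494.1199645996094, 23.028522491455078), (39.916160583496094, 21.770727157592773), 76.36264038085938) [0.07410438 0.07776867] [257.35433071 319.0511811 ]
marker 501 [0.5979 0.1663 0.1528] 0.15290331419985156 ((599.111328125, 166.394775390625), 22.09286880493164)
soap 595 [ 0.5887 -0.0398  0.0496] ((621.93505859375, -53.84571838378906), (42.69482421875, 141.50662231445312), 66.03712463378906)
ledge z 0.0007077610855347985
scene board ((594.7843017578125, 2.3752670288085938), (185.87966918945312, 239.9620819091797), 75.99856567382812) [[455.8999938964844, -58.79999923706055], [688.7000122070312, -116.80000305175781], [733.7000122070312, 63.5], [500.8999938964844, 121.5999984741211]] z 0.029452273889293244
handle 232 ((492.9326477050781, 23.74733543395996), (41.80231857299805, 21.33072853088379), 75.81136322021484) [0.071461   0.07592788] [198.82327586 362.125     ]
marker 558 [0.5995 0.1698 0.1509] 0.15149501439234808 ((597.97900390625, 166.7351837158203), 22.924957275390625)
soap 428 [ 0.5895 -0.0364  0.0482] ((620.0013427734375, -51.87657165527344), (40.9371452331543, 140.76687622070312), 66.5927505493164)
ledge z -0.0003324952590206178
```

The top crop shows the tray with its hinge up. The cream soap is on the right half (crop 373,330) and the brush on the left (275,308). The barrel handle is at (297,445), the marker button at (88,288), and the small cream decoy is off the tray at (407,541). So the choice of soap holds. The handle centre is at about (0.4935, 0.0235, 0.065) with the tray yaw at about -14°. I'll take the handle across its length.

```bash
python3 -m crank '[[0,-35.5,-33,0,0,0,0],[0,-35.5,-33,0,0,0,0],[0,-35.5,-33,0,0,0,0],[0,-35.5,-33,0,0,0,0],[0,-35.5,-33,0,0,0,0],[0,-35.5,-33,0,0,0,0],[0,-35.5,-33,0,0,0,0],[0,-35.5,-33,0,0,0,0],[0,-35.5,-33,0,0,0,0],[0,-35.5,-33,0,0,0,0],[0,-35.5,-33,0,0,0,0],[0,-35.5,-33,0,0,0,0],[0,-35.5,-33,0,0,0,0]]'; python3 -m crank '[[0,0,0,7.6,0,0,0],[0,0,0,7.6,0,0,0],[0,0,0,7.6,0,0,0],[0,0,0,7.6,0,0,0],[0,0,0,7.6,0,0,0],[0,0,0,0,0,0,0]]'
python3 - <<'E'
from rig import robot
import numpy as np
s=robot.sense(); R=np.array(s["tcp_rot"]); print(s["joint_positions"])
print("to handle tool mm", (R.T@(np.array([.4935,.0235,.065])-s["ee_pos"])*1000).round(1), "az y",np.degrees(np.arctan2(R[1,1],R[0,1])))
E
```

```text
clock: 1.4
ee_pos: [0.4788, -0.0192, 0.2246]
tcp_rot: [[0.0, 0.406, -0.914], [-0.0, -0.914, -0.406], [-1.0, 0.0, -0.0]]
ft_force: [0.4, -0.7, -1.1]
finger_gap: 0.0939
clock: 2.0
ee_pos: [0.4785, -0.021, 0.2243]
tcp_rot: [[-0.0, -0.245, -0.969], [0.0, -0.969, 0.245], [-1.0, 0.0, 0.0]]
ft_force: [-0.3, 0.3, 0.5]
finger_gap: 0.0938
[ 0.19786439  0.12161193 -0.31026908  2.01582672  0.04363934  1.01072866
 -1.95227095]
to handle tool mm [159.3 -46.8  -3.6] az y -104.2099530918687
```

```bash
python3 -m crank '[[0,-47,-3.5,0,0,0,0],[40,0,0,0,0,0,0],[40,0,0,0,0,0,0],[0,0,0,0,0,0,0]]' 
python3 - <<'E'
from rig import robot
import cv2
c=robot.camera("scene"); cv2.imwrite("pics/s1.png",cv2.resize(c["color"][100:320,240:480],None,fx=2.5,fy=2.5))
E
```

```text
clock: 2.4
ee_pos: [0.4907, 0.0235, 0.1407]
tcp_rot: [[-0.007, -0.239, -0.971], [-0.0, -0.971, 0.239], [-1.0, 0.002, 0.007]]
ft_force: [-0.5, 0.6, 1.0]
finger_gap: 0.094
```

View pics/s1.png

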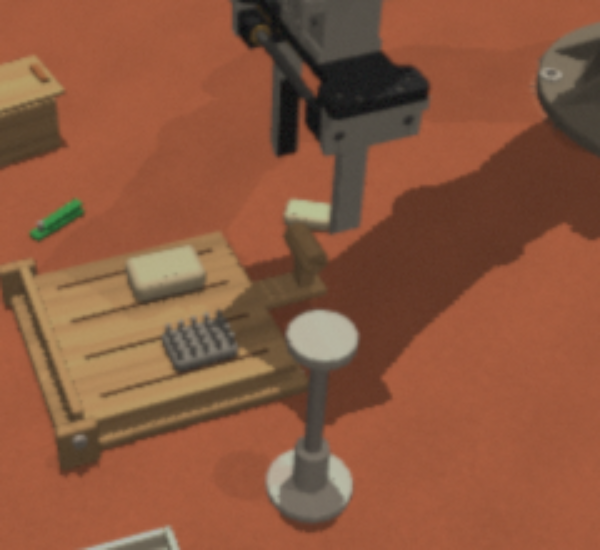

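The picture shows the open fingers straddling the barrel handle (crop 305,250), with the jaws along its length. I'll go down and close.

```bash
python3 -m crank '[[25,0,-2,0,0,0,0],[25,0,-1,0,0,0,0],[25,0,0,0,0,0,0],[0,0,0,0,0,0,0],[0,0,0,0,0,0,255],[0,0,0,0,0,0,255],[0,0,0,0,0,0,255],[0,0,0,0,0,0,255],[0,0,0,0,0,0,255],[0,0,0,0,0,0,255],[0,0,0,0,0,0,255],[0,0,0,0,0,0,255]]'
```

```text
clock: 3.65
ee_pos: [0.496, 0.0214, 0.0695]
tcp_rot: [[-0.001, -0.244, -0.97], [-0.002, -0.97, 0.244], [-1.0, 0.002, 0.001]]
ft_force: [-1.9, -9.6, 5.2]
finger_gap: 0.0398
```

```bash
python3 -m crank '[[-6,0,-1.2,0,0,0,255],[-6,0,-1.3,0,0,0,255],[-6,0,-1.3,0,0,0,255],[-6,0,-1.8,0,0,0,255],[-6,0,-1.8,0,0,0,255],[-5.8,0,-1.9,0,0,0,255],[-5,0,-2,0,0,0,255],[-5,0,-2,0,0,0,255],[0,0,0,0,0,0,255],[0,0,0,0,0,0,255]]'
cat > look.py <<'E'
import sys
from h import *
from rig import robot
k=sys.argv[1]; s=robot.sense()
print("t",s["clock"],"tcp",np.round(s["ee_pos"],4),"f",np.round(s["ft_force"],1),"gap",round(float(s["finger_gap"]),4))
c=robot.camera("top"); np.savez("t%s.npz"%k,**c); d=robot.camera("scene"); np.savez("s%s.npz"%k,**d)
a=cv2.resize(c["color"][120:290,260:420],None,fx=2.4,fy=2.4); b=cv2.resize(d["color"][130:300,220:400],None,fx=2.4,fy=2.4)
cv2.imwrite("pics/l%s.png"%k,np.hstack([a,b]))
yaw=np.radians(-14); X=np.array([np.cos(yaw),np.sin(yaw)]); H=np.array([.697,-.027]) 
for n,q in (("top",c),("scene",d)):
    W=world(q); hsv=cv2.cvtColor(q["color"],cv2.COLOR_BGR2HSV)
    u=(W[...,:2]-H)@X; v=(W[...,:2]-H)@np.array([-X[1],X[0]]); z=W[...,2]
    wood=(q["range_z"]>0)&(u<-.02)&(u>-.155)&(abs(v)<.075)
    # fit plane z = a - u*tan by robust lines on board strips
    A=u[wood];Z=z[wood]
    use=np.ones(len(A),bool)
    for _ in range(12):
        p=np.polyfit(A[use],Z[use],1); r=Z-np.polyval(p,A); use=(abs(r)<.006)|(r<0)&(r>-.012)
        use=(abs(r-np.median(r[use]))<.004)
    th=np.arctan(-p[0]); print(n,"tilt deg",np.degrees(th).round(2),"rad",th.round(3),"hinge z",p[1].round(4),"edge z",(p[1]+.17*np.sin(th)).round(4))
    r=z-np.polyval(p,u); hi=wood&(r>.012)&(r<.04)
    for nm,sd in (("soap",v<0),("brush",v>0)):
        m=(hi&sd).astype(np.uint8); nl,lab,st,ce=cv2.connectedComponentsWithStats(m)
        if nl>1:
            i=1+st[1:,4].argmax(); U=u[lab==i]/np.cos(th); print("  ",nm,"n",st[i,4],"board x %.3f..%.3f mean %.3f y %.3f"%(*np.percentile(U,[3,97]),U.mean(),v[lab==i].mean()))
E
python3 look.py 2
```

```text
clock: 4.65
ee_pos: [0.5084, 0.0182, 0.1149]
tcp_rot: [[-0.002, -0.244, -0.97], [-0.002, -0.97, 0.244], [-1.0, 0.002, 0.002]]
ft_force: [-1.9, -7.8, 2.7]
finger_gap: 0.0405
t 4.65 tcp [0.5084 0.0182 0.1149] f [-1.9 -7.8  2.7] gap 0.0405
top tilt deg 75.72 rad 1.322 hinge z -0.0936 edge z 0.0712
   soap n 238 board x -0.618..-0.566 mean -0.594 y -0.018
   brush n 62 board x -0.123..-0.094 mean -0.108 y 0.056
scene tilt deg 52.42 rad 0.915 hinge z -0.0557 edge z 0.079
   soap n 366 board x -0.110..-0.070 mean -0.090 y -0.036
   brush n 461 board x -0.110..-0.069 mean -0.090 y 0.039
```

View pics/l2.png

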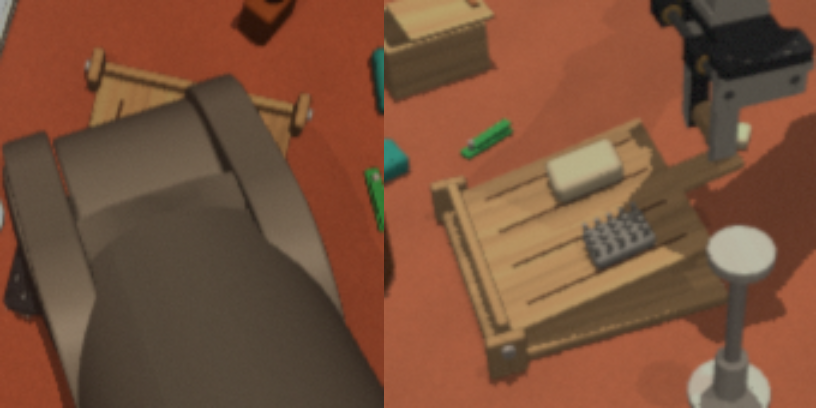

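The top view is blocked by the arm. The scene view shows the tray raised, with the soap (crop 585,170) and brush (620,240) still in place. My plane fit was poor, so I'll fit only from the scene view and with the hinge fixed.

```bash
cat > look.py <<'E'
import sys
from h import *
from rig import robot
k=sys.argv[1]; s=robot.sense()
print("t",s["clock"],"tcp",np.round(s["ee_pos"],4),"f",np.round(s["ft_force"],1),"gap",round(float(s["finger_gap"]),4))
views=sys.argv[2:] or ["scene"]
yaw=np.radians(-14); X=np.array([np.cos(yaw),np.sin(yaw)]); H=np.array([.697,-.027]) 
ims=[]
for n in views:
    q=robot.camera(n); np.savez("%s%s.npz"%(n,k),**q)
    ims.append(cv2.resize(q["color"][130:300,220:400] if n=="scene" else q["color"][120:290,200:380],None,fx=2.2,fy=2.2))
    W=world(q); hsv=cv2.cvtColor(q["color"],cv2.COLOR_BGR2HSV)
    u=(W[...,:2]-H)@X; v=(W[...,:2]-H)@np.array([-X[1],X[0]]); z=W[...,2]
    reg=(q["range_z"]>0)&(u<-.02)&(u>-.17)&(abs(v)<.076)&(z<.12)&(z>.015)
    wood=reg&(hsv[...,0]>8)&(hsv[...,0]<28)&(u<-.05)
    ang=np.degrees(np.arctan2(z-.030,-u)); h,e=np.histogram(ang[wood],bins=np.arange(-5,35,.5)); i=h.argmax(); c0=e[i]+.25
    use=wood&(abs(ang-c0)<2.5)
    for _ in range(4): 
        p=np.polyfit(u[use],z[use],1); use=wood&(abs(z-np.polyval(p,u))<.004)
    th=np.arctan(-p[0]); print(n,"tilt deg",np.degrees(th).round(2),"rad",th.round(3),"hinge z",p[1].round(4),"edge z",(p[1]+.17*np.sin(th)).round(4),"n",use.sum())
    r=(z-np.polyval(p,u))*np.cos(th); hi=reg&(r>.014)&(r<.035)
    U=u*np.cos(th)-(z-.030)*np.sin(th)   # along-board coordinate
    for nm,sd in (("soap",v<0),("brush",v>0)):
        m=(hi&sd).astype(np.uint8); nl,lab,st,ce=cv2.connectedComponentsWithStats(m)
        if nl>1:
            i=1+st[1:,4].argmax(); L=lab==i; print("  ",nm,"n",st[i,4],"board x %.3f..%.3f mean %.3f y %.3f h %.3f"%(*np.percentile(U[L],[3,97]),U[L].mean(),v[L].mean(),np.median(r[L])))
    mk=(q["range_z"]>0)&(np.hypot(W[...,0]-.598,W[...,1]-.1665)<.019)&(z>.09)&(z<.17)
    print("   marker z",np.median(z[mk]).round(4) if mk.any() else None,mk.sum())
cv2.imwrite("pics/l%s.png"%k,np.hstack(ims))
E
python3 look.py 3
```

```text
t 4.75 tcp [0.5084 0.0183 0.1149] f [-3.9 -7.5  2.3] gap 0.0396
scene tilt deg 12.49 rad 0.218 hinge z 0.0294 edge z 0.0662 n 2698
   soap n 432 board x -0.135..-0.082 mean -0.108 y -0.034 h 0.019
   brush n 38 board x -0.111..-0.107 mean -0.109 y 0.042 h 0.021
   marker z 0.1516 467
```

The tilt reads 12.5°, which agrees with the lift of the handle. I'll continue in 1° steps, looking after each one.

```bash
python3 -m crank '[[-1.7,0,-0.8,0,0,0,255],[-1.7,0,-0.8,0,0,0,255],[-1.7,0,-0.8,0,0,0,255],[0,0,0,0,0,0,255],[0,0,0,0,0,0,255],[0,0,0,0,0,0,255],[0,0,0,0,0,0,255]]'; python3 look.py 4
```

```text
clock: 5.5
ee_pos: [0.5104, 0.0177, 0.1196]
tcp_rot: [[-0.003, -0.244, -0.97], [-0.002, -0.97, 0.244], [-1.0, 0.002, 0.002]]
ft_force: [-3.1, -6.1, -3.4]
finger_gap: 0.0398
t 5.5 tcp [0.5104 0.0177 0.1196] f [-3.1 -6.1 -3.4] gap 0.0398
scene tilt deg 13.94 rad 0.243 hinge z 0.0292 edge z 0.0701 n 2697
   soap n 431 board x -0.135..-0.082 mean -0.108 y -0.034 h 0.019
   brush n 40 board x -0.101..-0.097 mean -0.099 y 0.043 h 0.020
   marker z 0.1514 468
```

```bash
python3 -m crank '[[-1.2,0,-0.5,0,0,0,255],[-1.1,0,-0.5,0,0,0,255],[-1.1,0,-0.5,0,0,0,255],[0,0,0,0,0,0,255],[0,0,0,0,0,0,255],[0,0,0,0,0,0,255],[0,0,0,0,0,0,255],[0,0,0,0,0,0,255]]'; python3 look.py 5
```

```text
clock: 6.35
ee_pos: [0.5118, 0.0174, 0.1229]
tcp_rot: [[-0.003, -0.244, -0.97], [-0.001, -0.97, 0.244], [-1.0, 0.002, 0.003]]
ft_force: [-1.8, -7.1, -6.0]
finger_gap: 0.0398
t 6.35 tcp [0.5118 0.0174 0.1229] f [-1.8 -7.1 -6. ] gap 0.0398
scene tilt deg 14.83 rad 0.259 hinge z 0.0293 edge z 0.0728 n 2717
   soap n 430 board x -0.135..-0.082 mean -0.109 y -0.034 h 0.019
   brush n 39 board x -0.131..-0.126 mean -0.128 y 0.042 h 0.020
   marker z 0.1514 473
```

```bash
python3 -m crank '[[-1.2,0,-0.6,0,0,0,255],[-1.1,0,-0.5,0,0,0,255],[-1.1,0,-0.5,0,0,0,255],[0,0,0,0,0,0,255],[0,0,0,0,0,0,255],[0,0,0,0,0,0,255],[0,0,0,0,0,0,255],[0,0,0,0,0,0,255]]'; python3 look.py 6
```

```text
clock: 7.2
ee_pos: [0.5134, 0.017, 0.1263]
tcp_rot: [[-0.003, -0.244, -0.97], [-0.001, -0.97, 0.244], [-1.0, 0.002, 0.002]]
ft_force: [-1.6, -6.6, -6.1]
finger_gap: 0.0398
t 7.2 tcp [0.5134 0.017  0.1263] f [-1.6 -6.6 -6.1] gap 0.0398
scene tilt deg 15.84 rad 0.276 hinge z 0.0292 edge z 0.0756 n 2709
   soap n 427 board x -0.135..-0.082 mean -0.109 y -0.034 h 0.019
   brush n 39 board x -0.101..-0.096 mean -0.098 y 0.042 h 0.020
   marker z 0.1514 466
```

```bash
sed -i 's/r>.014)/r>.011)/' look.py; python3 look.py 6b
```

```text
t 7.25 tcp [0.5134 0.017  0.1263] f [-0.9 -8.4 -6.3] gap 0.0399
scene tilt deg 15.82 rad 0.276 hinge z 0.0293 edge z 0.0756 n 2711
   soap n 465 board x -0.135..-0.082 mean -0.109 y -0.033 h 0.019
   brush n 355 board x -0.130..-0.087 mean -0.108 y 0.043 h 0.015
   marker z 0.1515 464
```

```bash
python3 -m crank '[[-1.2,0,-0.6,0,0,0,255],[-1.1,0,-0.5,0,0,0,255],[-1.1,0,-0.5,0,0,0,255],[0,0,0,0,0,0,255],[0,0,0,0,0,0,255],[0,0,0,0,0,0,255],[0,0,0,0,0,0,255],[0,0,0,0,0,0,255]]'; python3 look.py 7
```

```text
clock: 8.1
ee_pos: [0.5151, 0.0166, 0.1297]
tcp_rot: [[-0.003, -0.244, -0.97], [-0.001, -0.97, 0.244], [-1.0, 0.002, 0.002]]
ft_force: [-1.6, -5.7, -5.7]
finger_gap: 0.0395
t 8.1 tcp [0.5151 0.0166 0.1297] f [-1.6 -5.7 -5.7] gap 0.0395
scene tilt deg 16.84 rad 0.294 hinge z 0.0292 edge z 0.0784 n 2715
   soap n 474 board x -0.133..-0.080 mean -0.106 y -0.033 h 0.019
   brush n 343 board x -0.130..-0.087 mean -0.109 y 0.043 h 0.015
   marker z 0.1515 465
```

The soap has crept about 2 mm, so I'll wait and look again.

```bash
python3 -m crank '[[0,0,0,0,0,0,255],[0,0,0,0,0,0,255],[0,0,0,0,0,0,255],[0,0,0,0,0,0,255],[0,0,0,0,0,0,255],[0,0,0,0,0,0,255]]'; python3 look.py 8
```

```text
clock: 8.75
ee_pos: [0.5151, 0.0166, 0.1297]
tcp_rot: [[-0.003, -0.244, -0.97], [-0.001, -0.97, 0.244], [-1.0, 0.002, 0.002]]
ft_force: [-1.5, -7.8, -5.9]
finger_gap: 0.0398
t 8.75 tcp [0.5151 0.0166 0.1297] f [-1.5 -7.8 -5.9] gap 0.0398
scene tilt deg 16.82 rad 0.293 hinge z 0.0293 edge z 0.0785 n 2731
   soap n 465 board x -0.124..-0.071 mean -0.098 y -0.033 h 0.019
   brush n 345 board x -0.130..-0.087 mean -0.109 y 0.043 h 0.015
   marker z 0.1515 468
```

```bash
python3 -m crank '[[0,0,0,0,0,0,255],[0,0,0,0,0,0,255],[0,0,0,0,0,0,255],[0,0,0,0,0,0,255],[0,0,0,0,0,0,255],[0,0,0,0,0,0,255],[0,0,0,0,0,0,255],[0,0,0,0,0,0,255],[0,0,0,0,0,0,255],[0,0,0,0,0,0,255],[0,0,0,0,0,0,255],[0,0,0,0,0,0,255],[0,0,0,0,0,0,255],[0,0,0,0,0,0,255],[0,0,0,0,0,0,255]]'; python3 look.py 9
```

```text
clock: 10.3
ee_pos: [0.5151, 0.0166, 0.1298]
tcp_rot: [[-0.003, -0.244, -0.97], [-0.001, -0.97, 0.244], [-1.0, 0.002, 0.002]]
ft_force: [-0.8, -6.8, -5.5]
finger_gap: 0.0397
t 10.3 tcp [0.5151 0.0166 0.1298] f [-0.8 -6.8 -5.5] gap 0.0397
scene tilt deg 16.8 rad 0.293 hinge z 0.0293 edge z 0.0785 n 2961
   soap n 476 board x -0.083..-0.030 mean -0.057 y -0.032 h 0.019
   brush n 340 board x -0.130..-0.087 mean -0.108 y 0.043 h 0.016
   marker z 0.1515 468
```

```bash
python3 -m crank '[[0,0,0,0,0,0,255],[0,0,0,0,0,0,255],[0,0,0,0,0,0,255],[0,0,0,0,0,0,255],[0,0,0,0,0,0,255],[0,0,0,0,0,0,255],[0,0,0,0,0,0,255],[0,0,0,0,0,0,255],[0,0,0,0,0,0,255],[0,0,0,0,0,0,255]]'; python3 look.py 10
```

```text
clock: 11.35
ee_pos: [0.5151, 0.0166, 0.1297]
tcp_rot: [[-0.003, -0.244, -0.97], [-0.001, -0.97, 0.244], [-1.0, 0.002, 0.002]]
ft_force: [-0.9, -6.7, -6.1]
finger_gap: 0.0396
t 11.35 tcp [0.5151 0.0166 0.1297] f [-0.9 -6.7 -6.1] gap 0.0396
scene tilt deg 16.75 rad 0.292 hinge z 0.0294 edge z 0.0784 n 3124
   soap n 338 board x -0.066..-0.027 mean -0.046 y -0.032 h 0.019
   brush n 345 board x -0.130..-0.087 mean -0.109 y 0.043 h 0.015
   marker z 0.1516 462
```

View pics/l10.png

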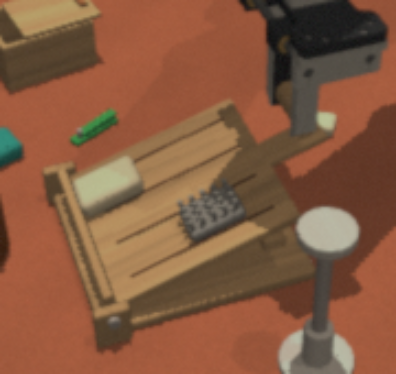

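The soap (crop 108,185) now rests against the lip, and the brush (212,212) hasn't moved. I'll open the gripper and withdraw upward.

```bash
python3 -m crank '[[0,0,0,0,0,0,120],[0,0,0,0,0,0,60],[0,0,0,0,0,0,0],[0,0,0,0,0,0,0],[0,0,0,0,0,0,0],[0,0,0,0,0,0,0]]'; python3 -m crank '[[-15,0,0,0,0,0,0],[-25,0,0,0,0,0,0],[-30,0,0,0,0,0,0],[-30,0,0,0,0,0,0],[-20,0,0,0,0,0,0],[0,0,0,0,0,0,0]]'; python3 look.py 11
```

```text
clock: 12.0
ee_pos: [0.5163, 0.0181, 0.1306]
tcp_rot: [[0.0, -0.243, -0.97], [0.0, -0.97, 0.243], [-1.0, -0.0, -0.0]]
ft_force: [0.0, 0.5, 0.2]
finger_gap: 0.0845
clock: 12.6
ee_pos: [0.5175, 0.0182, 0.2534]
tcp_rot: [[0.004, -0.243, -0.97], [0.0, -0.97, 0.243], [-1.0, -0.001, -0.004]]
ft_force: [0.5, -0.7, 0.8]
finger_gap: 0.094
t 12.6 tcp [0.5175 0.0182 0.2534] f [ 0.5 -0.7  0.8] gap 0.094
scene tilt deg 16.86 rad 0.294 hinge z 0.0292 edge z 0.0785 n 3127
   soap n 339 board x -0.066..-0.028 mean -0.047 y -0.032 h 0.019
   brush n 357 board x -0.130..-0.087 mean -0.109 y 0.043 h 0.014
   marker z 0.1514 468
```

The tray stands alone at 16.9° with its edge at about 0.079 m, and the soap and brush are fine. The marker top is at 0.1515 m. I'll move over it with the fingers closed.

```bash
python3 -m crank '[[0,-41,-10.5,0,0,0,100],[0,-41,-10.5,0,0,0,255],[0,-41,-10.5,0,0,0,255],[0,-40.5,-10.5,0,0,0,255],[0,0,0,0,0,0,255],[0,0,0,0,0,0,255],[0,0,0,0,0,0,255],[0,0,0,0,0,0,255]]'; python3 look.py 12 scene
python3 - <<'E'
from rig import robot
import numpy as np
s=robot.sense(); R=np.array(s["tcp_rot"]); print(robot.tip_extent)
print("to marker tool mm", (R.T@(np.array([.5985,.1665,.1515+.019])-s["ee_pos"])*1000).round(1))
E
```

```text
clock: 13.45
ee_pos: [0.5965, 0.165, 0.2504]
tcp_rot: [[-0.0, -0.245, -0.97], [-0.001, -0.97, 0.245], [-1.0, 0.001, 0.0]]
ft_force: [-0.3, -0.8, -0.2]
finger_gap: 0.0333
t 13.45 tcp [0.5965 0.165  0.2504] f [-0.3 -0.8 -0.2] gap 0.0333
scene tilt deg 16.82 rad 0.294 hinge z 0.0292 edge z 0.0784 n 3119
   soap n 339 board x -0.066..-0.027 mean -0.047 y -0.032 h 0.019
   brush n 358 board x -0.130..-0.087 mean -0.109 y 0.043 h 0.014
   marker z 0.1516 470
0.019
to marker tool mm [80.1 -1.8 -1.5]
```

View pics/l12.png

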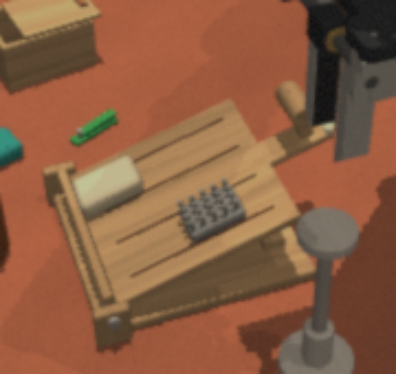

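The picture shows the fingers above the marker button (crop 328,232), still closing, and the tray undisturbed. I'll go down to just above the button, finish closing, then push.

```bash
python3 -m crank '[[24,-1,-1,0,0,0,255],[24,-1,-1,0,0,0,255],[20,0,0,0,0,0,255],[0,0,0,0,0,0,255],[0,0,0,0,0,0,255]]'; python3 -m crank '[[10,0,0,0,0,0,255],[10,0,0,0,0,0,255],[10,0,0,0,0,0,255],[10,0,0,0,0,0,255],[10,0,0,0,0,0,255],[8,0,0,0,0,0,255],[0,0,0,0,0,0,255],[0,0,0,0,0,0,255]]'; python3 look.py 13 scene
```

```text
clock: 14.0
ee_pos: [0.5992, 0.1674, 0.1832]
tcp_rot: [[0.0, -0.244, -0.97], [-0.0, -0.97, 0.244], [-1.0, 0.0, -0.0]]
ft_force: [-0.4, 0.0, 0.9]
finger_gap: 0.0005
clock: 14.8
ee_pos: [0.5982, 0.1676, 0.1239]
tcp_rot: [[-0.002, -0.243, -0.97], [-0.001, -0.97, 0.243], [-1.0, 0.001, 0.002]]
ft_force: [-0.5, 0.2, 0.5]
finger_gap: 0.0007
t 14.8 tcp [0.5982 0.1676 0.1239] f [-0.5  0.2  0.5] gap 0.0007
scene tilt deg 16.9 rad 0.295 hinge z 0.029 edge z 0.0784 n 3125
   soap n 337 board x -0.066..-0.028 mean -0.047 y -0.032 h 0.019
   brush n 351 board x -0.130..-0.087 mean -0.109 y 0.043 h 0.015
   marker z 0.1218 512
```

View pics/l13.png

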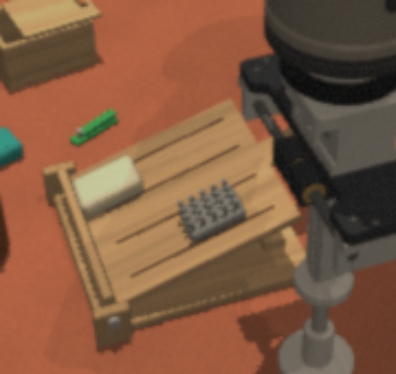

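The button is being pushed (crop 322,280) and the tips are at about 0.105 m. It needs roughly 26 mm more.

```bash
python3 -m crank '[[8,0,0,0,0,0,255],[8,0,0,0,0,0,255],[6,0,0,0,0,0,255],[3.5,0,0,0,0,0,255],[0,0,0,0,0,0,255],[0,0,0,0,0,0,255],[0,0,0,0,0,0,255],[0,0,0,0,0,0,255]]'
```

```text
clock: 15.65
ee_pos: [0.599, 0.1677, 0.0991]
tcp_rot: [[-0.0, -0.243, -0.97], [-0.0, -0.97, 0.243], [-1.0, 0.0, 0.0]]
ft_force: [0.7, -0.1, -0.4]
finger_gap: 0.0009
```

Now I'll lift up, swing the arm aside, and measure with both cameras.

```bash
python3 -m crank '[[-10,0,0,0,0,0,255],[-30,0,0,0,0,0,255],[-40,0,0,0,0,0,255],[-40,0,0,0,0,0,255],[-30,0,0,0,0,0,255],[0,-45,0,0,0,0,255],[0,-45,0,0,0,0,255],[0,-45,0,0,0,0,255],[0,-45,0,0,0,0,255],[0,-45,0,0,0,0,255],[0,-45,0,0,0,0,255],[0,0,0,0,0,0,255],[0,0,0,0,0,0,255]]'; sed -i 's/z>.09)&(z<.17)/z>.06)\&(z<.17)/' look.py;  python3 look.py 14 scene top
```

```text
clock: 16.95
ee_pos: [0.6641, 0.431, 0.249]
tcp_rot: [[-0.001, -0.241, -0.97], [0.0, -0.97, 0.241], [-1.0, 0.0, 0.001]]
ft_force: [0.4, -0.9, -0.0]
finger_gap: 0.0002
t 16.95 tcp [0.6641 0.431  0.249 ] f [ 0.4 -0.9 -0. ] gap 0.0002
scene tilt deg 16.83 rad 0.294 hinge z 0.0292 edge z 0.0784 n 3122
   soap n 340 board x -0.066..-0.028 mean -0.047 y -0.032 h 0.019
   brush n 352 board x -0.130..-0.087 mean -0.109 y 0.043 h 0.014
   marker z 0.0783 328
top tilt deg 16.74 rad 0.292 hinge z 0.0313 edge z 0.0803 n 3843
   soap n 363 board x -0.065..-0.028 mean -0.048 y -0.036 h 0.019
   brush n 353 board x -0.130..-0.086 mean -0.108 y 0.041 h 0.014
   marker z 0.0794 316
```

View pics/l14.png

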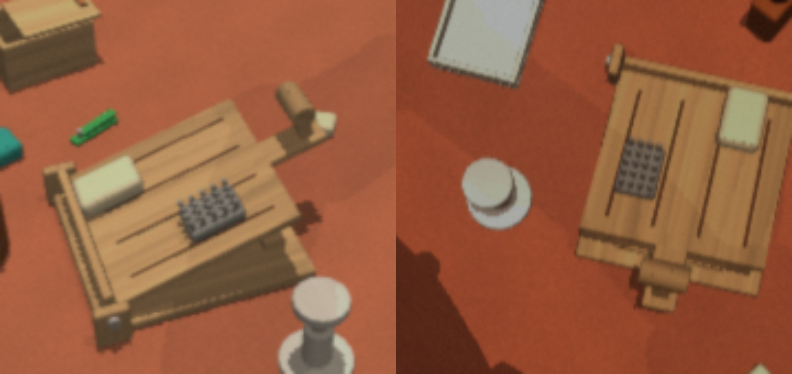

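Both views show the soap at the lip, the brush in place and the marker top within 1 mm of the tray edge. The robot is clear and the arm is still, so I'm handing in.

```bash
python3 -c "
from rig import robot
import numpy as np
print(np.abs(robot.sense()['joint_vel']).max()); print(robot.finish_job())"
```

```text
0.012148617895803274
the job is handed in; nothing more can be done
None
```

I gripped the barrel handle across its length and raised the tray in small steps until the soap slipped to the lip by itself, at about 16.8°. I then released the tray, pushed the marker down with closed fingertips, moved the arm clear and handed in at about 17 s. No verdict is reported.

My last checks, from both cameras with the arm clear:

| | scene view | top view |
|---|---|---|
| Tray tilt | 16.8° (0.294 rad) | 16.7° (0.292 rad) |
| Raised edge height | 78.4 mm | 80.3 mm |
| Marker top height | 78.3 mm | 79.4 mm |

- **Soap and brush:** the soap's centre is about 37 mm from the hinge line, resting against the lip. The brush's centre is still about 109 mm from it, and neither was touched.
- **Disagreements:** the two views differ by 1 to 2 mm in height, which is within the calibration. My first tilt fit failed because the arm blocked the top view; I redid it from the scene view with the hinge fixed, and no other check failed.

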